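# Shut down the lab bench at the interlocked service levers

### The job

The lesson is over: shut off this bench by throwing all three service levers on the white box over to the side away from the robot, each fully home. They are interlocked and only move in one hidden order, so feel which lever is free: if one stops early, do not force it (no more than about 15 N), leave it and try another. Leave the beaker, calculator and paper roll alone.

Things in the scene. Friction and masses are not known exactly. Their poses are not given: they have to be found in the camera images.
- box: White steel bench service box fixed to the bench, 130 (x) x 360 (y) x 100 mm high, three levers on top. Origin: centre of its underside; x points the way the levers are thrown (away from the robot), y left along the row, z up. Levers 1, 2, 3 at y = +100, 0, -100 mm; hinge axes along y, at x = 0, 90 mm above the bench. A hidden interlock fixes their order, which varies and shows nowhere.
- lever_1 (a joint): Yellow lever, left (+y of the box). rad: 0 = on, leaning 0.5 rad from upright to the robot (box -x); 1.0 = off, at its end stop, leaning 0.5 rad away. Stays where left. Free: 2 to 4 N at the grip all the way. Blocked: free to about 0.2 rad, then a springy stop, 1 to 1.5 N more per mm at the grip; push no more than 15 N. Past about 0.9 it frees the next lever in the order.
- lever_2 (a joint): Green lever, middle. rad: 0 = on, leaning 0.5 rad from upright to the robot (box -x); 1.0 = off, at its end stop, leaning 0.5 rad away. Stays where left. Free: 2 to 4 N at the grip all the way. Blocked: free to about 0.2 rad, then a springy stop, 1 to 1.5 N more per mm at the grip; push no more than 15 N. Past about 0.9 it frees the next lever in the order.
- lever_3 (a joint): Blue lever, right (-y of the box). rad: 0 = on, leaning 0.5 rad from upright to the robot (box -x); 1.0 = off, at its end stop, leaning 0.5 rad away. Stays where left. Free: 2 to 4 N at the grip all the way. Blocked: free to about 0.2 rad, then a springy stop, 1 to 1.5 N more per mm at the grip; push no more than 15 N. Past about 0.9 it frees the next lever in the order.
- grip_1 (a point): Centre of the yellow lever's plastic grip, on the lever's axis 100 mm from the hinge. The grip is round, 24 mm in diameter, and reaches from 70 to 130 mm from the hinge (end 130 mm = top of the lever); below it is a 10 mm steel stem. The axes turn with the lever.
- grip_2 (a point): Centre of the green lever's plastic grip, on the lever's axis 100 mm from the hinge. The grip is round, 24 mm in diameter, and reaches from 70 to 130 mm from the hinge (end 130 mm = top of the lever); below it is a 10 mm steel stem. The axes turn with the lever.
- grip_3 (a point): Centre of the blue lever's plastic grip, on the lever's axis 100 mm from the hinge. The grip is round, 24 mm in diameter, and reaches from 70 to 130 mm from the hinge (end 130 mm = top of the lever); below it is a 10 mm steel stem. The axes turn with the lever.
- tab_1: Locking tab of the yellow lever, an 8 mm steel ball out of sight inside the box, carried on a stiff spring by the lever's lower end, 45 mm below the hinge; the interlock presses on it when the lever is blocked. Not handled. 15 N at the middle of the grip gives about 28 N here.
- tab_2: Locking tab of the green lever, an 8 mm steel ball out of sight inside the box, carried on a stiff spring by the lever's lower end, 45 mm below the hinge; the interlock presses on it when the lever is blocked. Not handled. 15 N at the middle of the grip gives about 28 N here.
- tab_3: Locking tab of the blue lever, an 8 mm steel ball out of sight inside the box, carried on a stiff spring by the lever's lower end, 45 mm below the hinge; the interlock presses on it when the lever is blocked. Not handled. 15 N at the middle of the grip gives about 28 N here.
- beaker: Glass beaker, 72 mm across, 95 mm high, loose on the bench beside the box; leave alone. Origin at the centre of its underside.
- calculator: Black pocket calculator, 78 x 155 x 14 mm, loose on the bench beyond the box; leave alone. Origin at the centre of its underside.
- roll: Roll of white paper standing on end, 110 mm across, 190 mm high, loose beside the box; leave alone. Origin at the centre of its underside.

How it is judged:
By the outcome, as a careful person would: the job done as asked, in the order asked, and still so for the second after the job is handed in, with the robot touching nothing.
It also fails if it takes over 61 s, if anything falls off the work surface, if the arm or the gripper's body presses on something with over 40 N, if the wrist force passes 120 N, or if a joint passes its speed limit or range.

### The arm

A 7-joint arm with a two-finger parallel gripper is mounted at the origin on the work surface. World frame = base frame: x ahead of the robot, y to its left, z up, the work surface at z = 0. Lengths are in m, angles in rad, forces in N, time in s.
With the tool pointing down it reaches from about 0.35 to 0.9 m from the base axis. Payload 7.2 kg.
Tool frame: the origin (TCP) lies at the very end of the fingers, on their centre line; the grasp point (between the pads) lies 19 mm behind it (ctrl.hold_point_z is the distance from the TCP to the grasp point, in m); z points along the fingers, y is the direction in which the jaws open and shut (so a half turn about z gives the same grasp; the last joint's range is limited). The gripper opens to 85 mm and grips with 20 to 120 N. Pads are 22 mm wide; open, the fingers measure 114 mm over their backs; the gripper's body (76 mm by 85 mm) begins 54 mm behind the grasp point. The pads swing forward as they close: fully open they stand 13 mm farther back than shut.
Start: joints at [-1.266, 0.411, -0.013, 1.596, 0.006, 1.134, -0.082], TCP at [0.228, 0.582, 0.197] pointing down, gripper open.
Joint ranges: [-2.95, 2.95], [-0.29, 1.99], [-1.47, 1.44], [0.14, 2.54], [-1.03, 4.17], [0.13, 1.85], [-2.86, 2.86]. Speed limits (rad/s): [2.39, 2.39, 3.01, 3.01, 3.14, 3.14, 3.14].

### API

Orientations are given as [roll, pitch, yaw] about the fixed x, y, z axes, in that order (R = Rz(yaw) Ry(pitch) Rx(roll)).
In Python, from bench import ctrl gives the robot as it stands.
- The arm moves only by the tool apply_moves, never from a script. Its argument "targets" is a list that holds one entry, the list of rows, each a list of 6 numbers: the shift along the tool's x, y, z in mm, then the turn, a rotation vector about the tool's x, y, z in rad. A call has 1 to 8 rows; each row is the pose to reach, as a shift and turn from the pose commanded when the call began, along the tool's axes at that moment; what a row does not reach only later rows make up. A row lasts 1/12 s, in which the tool goes at most 41.7 mm and 7.16 degrees, less where a joint would pass 70% of its speed; a pose out of reach is approached as far as the arm can. A call with a gripper value outside its range is refused whole. "jaw" is the finger opening in mm, from 0 to 85.4, set as the call begins (left out, the last holds). The fingers move at their own pace and stop on an object; the grip force is fixed at half the most. Time passes only in rows, so rows that repeat a pose let the fingers close. It gives the time, the measured TCP pose, the force and the opening at its end, in the units of the state.
- ctrl.state(): the state, without advancing time (a new reading comes with each control period).
- ctrl.grab_frame(name): name is "side" or "top" or "wrist"; returns a dict with "color" (384x512x3 uint8, red, green, blue), "mtx" (3x3 intrinsics, pixels), "origin" and "rotation" of the camera in the world. Camera axes: x right, y down, z forward; pixel columns grow to the right and rows downward; lengths in m; the calibration is good to about 2 mm. A picture is of the moment at which its call begins. There is no depth.
- ctrl.hand_in(): hands the job in, once; it reports no verdict.
Trained networks look in a picture, given as the dict that the camera call returned (one of the last four; its "shot" number tells which), for a name from the list of things; names that differ only in an ending like _2 or _b are one class to them, and where a whole thing is asked for, a point or a joint stands for the part that bears it (a point fixed in the world has none). Each returns a list of dicts, best first, with "score" (0 to 1); they miss things now and then, are a little off and sometimes report something else, mostly with a low value. They report only what shows in the picture. A call takes as long as a camera call.
- ctrl.spot_in(picture, label): "point" ([column, row] in pixels, amid what is visible of it).
- ctrl.silhouettes(picture, label): "pixels" (384x512 bool, what is visible of it) and "point" ([column, row] in pixels, amid what is visible of it).
The state is a dict: "time": time; "joints": joint angles; "qd": joint speeds; "tau": joint torques, N m; "ee_pos": TCP position; "eef_rot": TCP orientation; "force": force on the tool from outside, world axes, zero at the start; "moment": the same for the moment, N m; "width": finger opening in m.
Only numpy, scipy, OpenCV 4.12 (cv2) and the standard library are available. Lean on these libraries where they do the work, as an engineer would, in place of code of your own. Each camera call takes 0.05 s, during which the arm holds its last target.

## Working session

There is one attempt and no reset: what is moved stays moved. The work goes in short steps, Python scripts to look and compute and a tool call to move; the robot and the scene stay as the last step left them, time stands still between calls to the robot, and variables do not carry over. Pictures are saved under pics/ and viewed, and the job is handed in when it is done.

Besides the shell and the picture viewer there is one more tool, called after "Call:" in YAML: its name, and indented under it one key for each argument. apply_moves: Moves the arm, as the interface text tells. Its arguments: {"type":"object","properties":{"targets":{"type":"array","items":{"type":"array","items":{"type":"array","items":{"type":"number"}}}},"jaw":{"type":"number"}},"required":["targets"]}

```bash
mkdir -p pics; cat > h.py <<'E'
import numpy as np, cv2, json
from bench import ctrl
def ray(f,p):
    d=np.linalg.inv(f["mtx"])@np.array([p[0],p[1],1.]); d=np.array(f["rotation"])@d
    return np.array(f["origin"]),d/np.linalg.norm(d)
def proj(f,P):
    c=np.array(f["rotation"]).T@(np.array(P)-np.array(f["origin"])); q=np.array(f["mtx"])@c; return q[:2]/q[2]
def tri(rs):
    A=np.zeros((3,3));b=np.zeros(3)
    for o,d in rs:
        M=np.eye(3)-np.outer(d,d);A+=M;b+=M@o
    return np.linalg.solve(A,b)
def save(f,n): cv2.imwrite(f"pics/{n}.png",f["color"][:,:,::-1])
E
python3 - <<'E'
from h import *
print(ctrl.state())
for n in ["side","top"]:
    f=ctrl.grab_frame(n); save(f,n+"0"); print(n,f["origin"],np.array(f["rotation"]).round(3).tolist(),np.array(f["mtx"]).tolist())
    for l in ["box","lever_1","grip_1","beaker","roll","calculator"]:
        print(l,[(np.round(d["point"],1).tolist(),round(d["score"],2)) for d in ctrl.spot_in(f,l)])
E
```

```text
{'time': 0.0, 'joints': array([-1.26618579,  0.41191338, -0.0127098 ,  1.59705045,  0.00557736,
        1.13430558, -0.08218015]), 'qd': array([-0.00022949,  0.00130212,  0.00134076, -0.00150329, -0.00075312,
        0.00051211, -0.00068166]), 'tau': array([-8.25265761e-04, -6.00611830e+01,  6.81553781e-01, -2.99413723e+01,
        1.38213541e-02,  1.03425936e-02,  2.92239986e-05]), 'ee_pos': array([0.22748004, 0.58153275, 0.19654211]), 'eef_rot': array([-3.13995402e+00,  9.69611278e-05,  2.76881509e+00]), 'force': array([ 0.39372635, -0.21323717,  0.40621316]), 'moment': array([ 0.02076021, -0.02570088, -0.07011103]), 'width': 0.0853266204851102}
side [ 0.33366163 -0.62004858  0.93006015] [-2.441, -0.0, -0.481] [[358.46036094232346, 0.0, 253.68993621926575], [0.0, 358.46036094232346, 192.3489231351586], [0.0, 0.0, 1.0]]
box [([202.0, 204.9], 0.92)]
lever_1 [([185.1, 179.4], 0.76), ([197.8, 200.3], 0.67), ([168.4, 159.1], 0.54)]
grip_1 [([182.6, 178.0], 0.67), ([169.1, 159.7], 0.66), ([199.3, 201.4], 0.55)]
beaker [([173.6, 135.3], 0.92)]
roll [([283.4, 358.8], 0.72)]
calculator [([292.1, 197.2], 0.74), ([202.5, 205.1], 0.42)]
top [ 0.44079701 -0.00876145  1.42362874] [-2.984, -0.014, -1.561] [[424.6224226511882, 0.0, 254.113306612467], [0.0, 424.6224226511882, 198.6394580721427], [0.0, 0.0, 1.0]]
box []
lever_1 [([182.6, 256.2], 0.55), ([217.3, 257.6], 0.54)]
grip_1 [([183.3, 257.9], 0.43), ([218.9, 254.9], 0.41)]
beaker [([117.3, 231.8], 0.89)]
roll [([394.7, 252.7], 0.8), ([183.7, 258.2], 0.7)]
calculator [([246.7, 157.0], 0.92)]
```

```bash
python3 - <<'E'
import cv2
for n in ["side0","top0"]:
    im=cv2.imread(f"pics/{n}.png"); cv2.imwrite(f"pics/{n}b.png",cv2.resize(im,(800,600),interpolation=cv2.INTER_CUBIC))
E
```

```text
(no output)
```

View pics/side0.png

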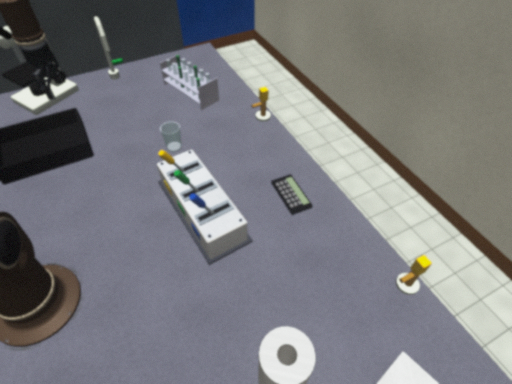

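View pics/top0.png

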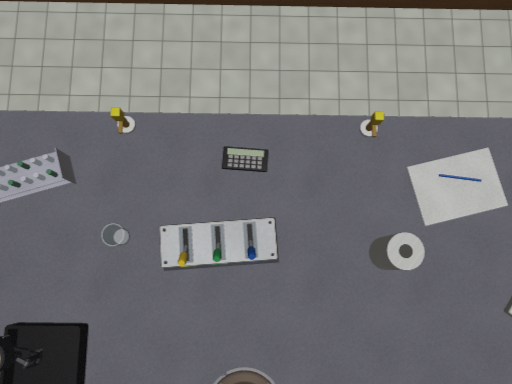

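```bash
cat >> h.py <<'E'
from scipy.spatial.transform import Rotation as Ro
_gf=ctrl.grab_frame
def grab(n):
    f=dict(_gf(n)); r=np.array(f["rotation"])
    f["R0"]=r
    if r.shape==(3,): f["rotation"]=Ro.from_euler("xyz",r).as_matrix()
    return f
def onz(f,p,z):
    o,d=ray(f,p); return o+d*(z-o[2])/d[2]
E
python3 - <<'E'
from h import *
s=grab("side");t=grab("top");w=grab("wrist")
save(w,"wrist0")
for f,n in((s,"side"),(t,"top")):
    print(n,"tcp px",proj(f,ctrl.state()["ee_pos"]),"base",proj(f,[0,0,0]))
f=dict(t); f["rotation"]=t["R0"]
for l in ["box"]:
    m=ctrl.silhouettes(f,l)
    print(len(m),[x["score"] for x in m])
f=dict(s); f["rotation"]=s["R0"]
m=ctrl.silhouettes(f,"box"); print([x["score"] for x in m],m[0]["pixels"].sum())
np.save("boxside.npy",m[0]["pixels"])
# colour seg top
im=t["color"].astype(int); g=(im.min(2)>170).astype(np.uint8); g[:190]=0;g[290:]=0;g[:,:140]=0;g[:,300:]=0
c=max(cv2.findContours(g,0,2)[0],key=cv2.contourArea); r=cv2.minAreaRect(c); b=cv2.boxPoints(r); print(r,b)
for p in b: print(p,onz(t,p,.1).round(4))
print("c",onz(t,r[0],.1))
hsv=cv2.cvtColor(t["color"],cv2.COLOR_RGB2HSV)
hs=cv2.cvtColor(s["color"],cv2.COLOR_RGB2HSV)
for nm,lo,hi in(("y",18,35),("g",50,85),("b",100,125)):
    ps=[]
    for H,win in((hsv,(240,275,170,265)),(hs,(145,215,150,220))):
        m=((H[...,0]>=lo)&(H[...,0]<=hi)&(H[...,1]>120)); 
        k=np.zeros_like(m);a,bb,cc,d=win;k[a:bb,cc:d]=m[a:bb,cc:d]
        yy,xx=np.nonzero(k); ps.append((xx.mean(),yy.mean(),len(xx)))
    print(nm,ps,tri([ray(t,ps[0][:2]),ray(s,ps[1][:2])]).round(4))
E
```

```text
side tcp px [ 61.84529168 102.44838686] base [ 37.31217558 302.75906953]
top tcp px [ 32.96807919 342.41278225] base [243.84651914 407.89514742]
3 [0.69, 0.67, 0.49]
[0.87] 5818
((201.88832092285156, 243.43655395507812), (39.898345947265625, 39.04338455200195), 85.91438293457031) [[180.99492 224.92896]
 [219.93907 222.14722]
 [222.78172 261.94415]
 [183.83757 264.7259 ]]
[180.99492 224.92896] [0.5657 0.2024 0.1   ]
[219.93907 222.14722] [0.5757 0.0812 0.1   ]
[222.78172 261.94415] [0.4528 0.0698 0.1   ]
[183.83757 264.7259 ] [0.4432 0.1892 0.1   ]
c [0.50890165 0.13566788 0.1       ]
y [(np.float64(182.25), np.float64(258.77), 100), (np.float64(165.81967213114754), np.float64(159.85245901639345), 122)] [0.458  0.1845 0.1686]
g [(np.float64(216.73333333333332), np.float64(254.77333333333334), 75), (np.float64(180.3684210526316), np.float64(175.68421052631578), 76)] [0.4703 0.0826 0.19  ]
b [(np.float64(250.96103896103895), np.float64(252.54545454545453), 77), (np.float64(196.04123711340208), np.float64(198.84536082474227), 97)] [ 0.4779 -0.0159  0.1896]
```

View pics/wrist0.png

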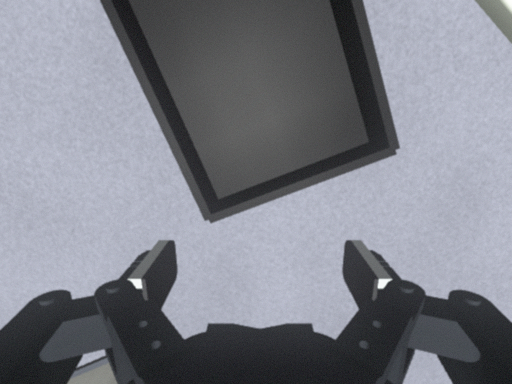

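```bash
python3 - <<'E'
from h import *
from scipy.optimize import least_squares
s=grab("side");t=grab("top")
im=t["color"]; print(im[245,200],im[235,165],im[265,215],im[280,215])
g=(im.min(2)>140).astype(np.uint8); g[:210]=0;g[275:]=0;g[:,:145]=0;g[:,295:]=0
g=cv2.morphologyEx(g,cv2.MORPH_CLOSE,np.ones((13,13)))
c=max(cv2.findContours(g,0,2)[0],key=cv2.contourArea); r=cv2.minAreaRect(c); b=cv2.boxPoints(r); print(r)
C=np.array([onz(t,p,.1) for p in b]); print(C.round(4))
obs=[]
G=[((182.25,258.77),(165.8,159.85)),((216.73,254.77),(180.37,175.68)),((250.96,252.55),(196.04,198.85))]
cx=onz(t,r[0],.1)
def P(v,p): 
    c,sn=np.cos(v[2]),np.sin(v[2]); return np.array([v[0]+c*p[0]-sn*p[1],v[1]+sn*p[0]+c*p[1],p[2]])
def res(v):
    o=[]
    for i,y in enumerate((.1,0,-.1)):
        q=P(v,(-np.sin(.5)*.1,y,.09+.1*np.cos(.5)))
        o+=list(proj(t,q)-G[i][0])+list(proj(s,q)-G[i][1])
    return np.array(o)
rs=least_squares(res,[.5,.09,.1]); print(rs.x,rs.fun.round(1))
print("box from face",cx)
x=rs.x
for fr,n in((t,"topfit"),(s,"sidefit")):
    k=cv2.resize(fr["color"][:,:,::-1].copy(),None,fx=3,fy=3)
    for a in(-.065,.065):
        for y in(-.18,.18):
            for z in(0,.1): cv2.circle(k,tuple((proj(fr,P(x,(a,y,z)))*3+1).astype(int)),3,(0,0,255) if z else (255,0,255),-1)
    for y in(.1,0,-.1): cv2.circle(k,tuple((proj(fr,P(x,(-np.sin(.5)*.1,y,.09+.1*np.cos(.5))))*3+1).astype(int)),2,(255,255,0),-1)
    u=(400,590,440,870) if n=="topfit" else (400,800,400,800)
    cv2.imwrite(f"pics/{n}.png",k[u[0]:u[1],u[2]:u[3]])
E
```

```text
[182 185 186] [175 177 179] [66 72 73] [ 95  94 102]
((217.75381469726562, 242.0532989501953), (41.10954666137695, 115.49146270751953), 85.91438293457031)
[[ 0.5627  0.2716  0.1   ]
 [ 0.5924 -0.0875  0.1   ]
 [ 0.4651 -0.0968  0.1   ]
 [ 0.4367  0.257   0.1   ]]
[0.516865   0.09062427 0.10735887] [-0.8  0.5  0.3 -2.5 -0.8  1.2  0.7  2.2 -0.8 -0.   1.6  1.9]
box from face [0.51366686 0.08664716 0.1       ]
```

```bash
python3 -c "
import cv2,numpy as np
a=cv2.imread('pics/topfit.png');b=cv2.imread('pics/sidefit.png')
o=np.zeros((600,800,3),np.uint8);o[:a.shape[0],:a.shape[1]]=a;o[195:595,:400]=b;cv2.imwrite('pics/fit.png',o)"
```

```text
(no output)
```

View pics/fit.png

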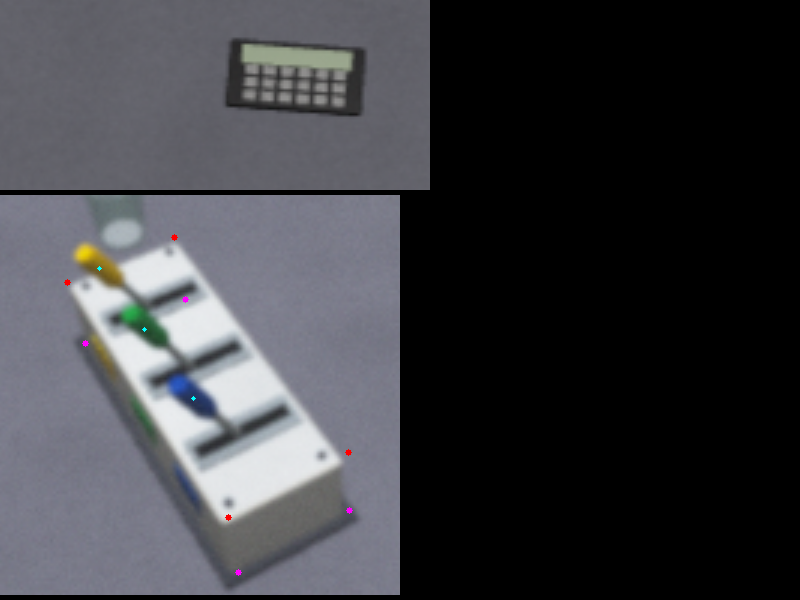

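```bash
cat >> h.py <<'E'
BX=np.array([.515,.088]);BY=.088
def W(p):
    c,s=np.cos(BY),np.sin(BY); return np.array([BX[0]+c*p[0]-s*p[1],BX[1]+s*p[0]+c*p[1],p[2]])
def inb(P):
    c,s=np.cos(BY),np.sin(BY); d=np.array(P)[:2]-BX; return np.array([c*d[0]+s*d[1],-s*d[0]+c*d[1],P[2]])
def go(p,pitch=0):
    st=ctrl.state(); R=Ro.from_euler("xyz",st["eef_rot"])
    T=Ro.from_euler("z",BY+np.pi)*Ro.from_euler("x",np.pi)
    sh=R.inv().apply(W(p)-st["ee_pos"])*1000
    print("shift",sh.round(1),"rot",(R.inv()*T).as_rotvec().round(3),"now box",inb(st["ee_pos"]).round(4),"t",round(st["time"],2))
E
python3 - <<'E'
from h import *
go((-.13,.1,.25)); 
print(ctrl.state()["eef_rot"])
E
```

```text
shift [-286.7 -323.7  -52.6] rot [ 0.    -0.    -0.461] now box [-0.2428  0.5174  0.1974] t 1.05
[ 3.14154573e+00 -1.17720336e-05  2.76881339e+00]
```

Call:
apply_moves:
  targets:
    - [[0,0,-40,0,0,0],[-36,-40,-53,0,0,-0.06],[-72,-80,-53,0,0,-0.12],[-108,-120,-53,0,0,-0.18],[-135,-150,-53,0,0,-0.24],[-162,-180,-53,0,0,-0.3],[-189,-210,-53,0,0,-0.36],[-216,-240,-53,0,0,-0.42]]
  jaw: 0

```text
time: 1.72
ee_pos: [0.3304, 0.3083, 0.2506]
eef_rot: [3.141, 0.001, -3.091]
force: [1.8, 1.1, 0.2]
width: 0.0
```

```bash
python3 - <<'E'
from h import *
go((-.13,.1,.17));print(ctrl.state()["force"],ctrl.state()["width"])
E
```

```text
shift [ -39.6 -134.3   80.6] rot [ 0.001  0.001 -0.038] now box [-0.1646  0.2357  0.2506] t 1.72
[1.82753868 1.05629472 0.21577209] 3.4484879590991464e-05
```

Call:
apply_moves:
  targets:
    - [[-12,-35,0,0,0,-0.02],[-24,-70,0,0,0,-0.038],[-36,-100,10,0,0,-0.038],[-40,-125,40,0,0,-0.038],[-40,-134,70,0,0,-0.038],[-40,-134,80,0,0,-0.038],[-40,-134,80,0,0,-0.038]]

```text
time: 2.3
ee_pos: [0.3749, 0.1766, 0.1683]
eef_rot: [-3.14, -0.004, -3.058]
force: [-1.0, 1.1, -0.1]
width: 0.0005
```

```bash
python3 - <<'E'
from h import *
go((-.09,.1,.17));print(ctrl.state()["force"],ctrl.state()["width"])
for n in ("side","wrist"): save(grab(n),n+"1")
E
```

```text
shift [-41.8  -0.3  -1.8] rot [-0.002 -0.004 -0.005] now box [-0.1318  0.1005  0.1683] t 2.3
[-1.01695747  1.12603641 -0.1381946 ] 0.00046995630586532406
```

View pics/wrist1.png

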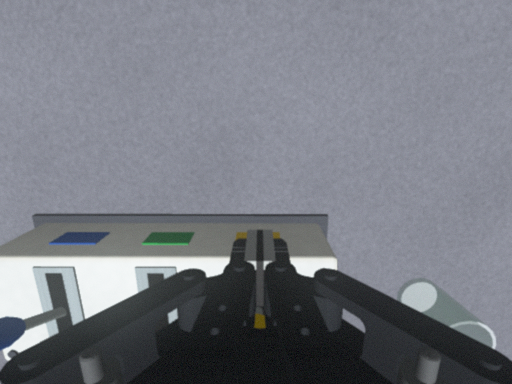

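View pics/side1.png

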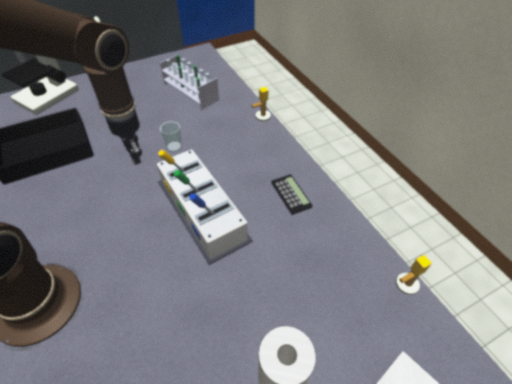

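Call:
apply_moves:
  targets:
    - [[-25,0,-2,0,0,0],[-45,0,-2,0,0,0],[-55,0,-2,0,0,0],[-60,0,-2,0,0,0],[-65,0,-2,0,0,0],[-70,0,-2,0,0,0],[-74,0,-2,0,0,0],[-74,0,-2,0,0,0]]

```text
time: 3.07
ee_pos: [0.4486, 0.1851, 0.1755]
eef_rot: [3.14, -0.002, -3.056]
force: [-14.2, -3.6, 33.4]
width: 0.0002
```

```bash
cat > s.py <<'E'
from h import *
import sys
go(tuple(float(a) for a in sys.argv[1:4]));print(inb([*(ctrl.state()["force"][:2]+BX),ctrl.state()["force"][2]]).round(2))
E
python3 s.py -.05 .1 .17
```

```text
shift [-7.6 -2.6  5.5] rot [ 0.002 -0.002 -0.002] now box [-0.0576  0.1026  0.1755] t 3.07
[-14.46  -2.35  33.44]
```

Call:
apply_moves:
  targets:
    - [[10,0,0,0,0,0],[25,0,0,0,0,0],[35,0,-12,0,0,0],[35,0,-25,0,0,0],[35,0,-25,0,0,0]]

```text
time: 3.48
ee_pos: [0.4152, 0.1824, 0.1996]
eef_rot: [3.14, 0.003, -3.055]
force: [1.2, 0.1, 0.3]
width: -0.0
```

```bash
python3 s.py -.075 .1 .195; python3 - <<'E'
from h import *
f=grab("side"); k=f["color"][100:230,90:260,::-1]; cv2.imwrite("pics/side2.png",cv2.resize(k,None,fx=4,fy=4,interpolation=cv2.INTER_CUBIC)); save(grab("wrist"),"wrist2")
E
```

```text
shift [-16.1  -2.8   4.7] rot [ 0.002  0.003 -0.002] now box [-0.0912  0.1028  0.1996] t 3.48
[ 1.17 -0.    0.34]
```

View pics/side2.png

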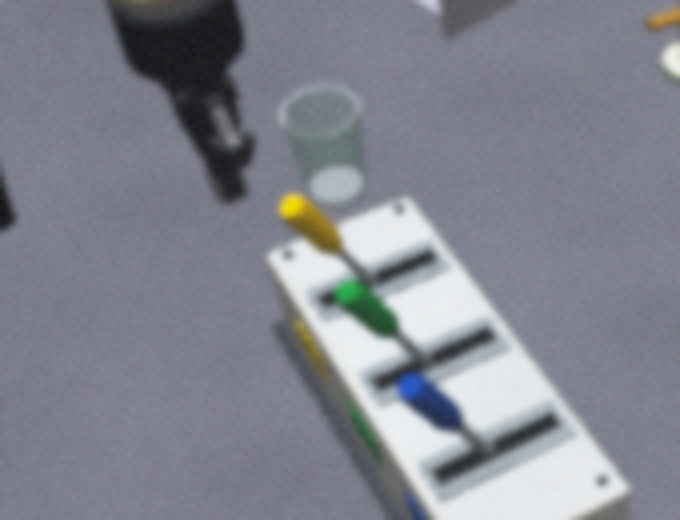

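View pics/wrist2.png

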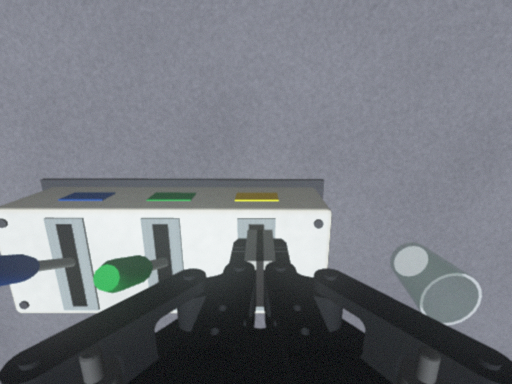

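Call:
apply_moves:
  targets:
    - [[0,-3,10,0,0,0],[-5,-3,10,0,0,0],[-10,-3,10,0,0,0],[-15,-3,10,0,0,0],[-20,-3,9,0,0,0],[-25,-3,8,0,0,0],[-29,-3,8,0,0,0],[-29,-3,8,0,0,0]]

```text
time: 4.25
ee_pos: [0.4453, 0.1812, 0.1894]
eef_rot: [-3.142, 0.001, -3.057]
force: [0.1, 0.9, 0.5]
width: 0.0003
```

```bash
python3 s.py -.05 .1 .195
```

```text
shift [-11.2   1.1  -5.6] rot [-0.     0.001 -0.003] now box [-0.0612  0.0989  0.1894] t 4.25
[0.17 0.87 0.47]
```

Call:
apply_moves:
  targets:
    - [[-3,0,-1,0,0,0],[-6,0,-2,0,0,0],[-9,0,-3,0,0,0],[-9,0,-3,0,0,0]]

```text
time: 4.58
ee_pos: [0.4539, 0.182, 0.1927]
eef_rot: [3.141, 0.001, -3.057]
force: [-0.2, -1.2, 0.3]
width: -0.0001
```

```bash
python3 s.py -.05 .1 .195; python3 - <<'E'
from h import *
f=grab("side"); k=f["color"][100:230,90:260,::-1]; cv2.imwrite("pics/side3.png",cv2.resize(k,None,fx=4,fy=4,interpolation=cv2.INTER_CUBIC))
E
```

```text
shift [-2.6  1.  -2.3] rot [ 0.     0.001 -0.003] now box [-0.0526  0.099   0.1927] t 4.58
[-0.27 -1.21  0.27]
```

View pics/side3.png

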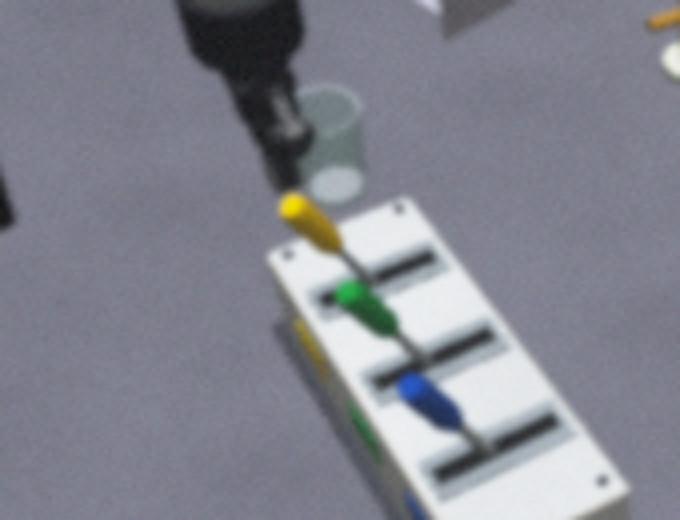

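```bash
python3 - <<'E'
from h import *
f=grab("side");t=grab("top")
P=ctrl.state()["ee_pos"]
print("tcp",proj(f,P),proj(t,P))
k=cv2.resize(t["color"][190:290,140:300,::-1],None,fx=5,fy=5,interpolation=cv2.INTER_CUBIC)
cv2.imwrite("pics/top3.png",k)
for th in(-.5,-.4,-.3,-.2):
  for r in(.07,.13):
    q=W((r*np.sin(th),.1,.09+r*np.cos(th))); print(th,r,proj(f,q).round(1),proj(t,q).round(1))
E
```

```text
tcp [163.77071242 155.05420924] [181.69549133 261.13763377]
-0.5 0.07 [172.2 162.1] [183.1 254.6]
-0.5 0.13 [160.  153.1] [180.8 264.3]
-0.4 0.07 [173.9 160.6] [182.9 252.4]
-0.4 0.13 [163.4 150.2] [180.3 260.1]
-0.3 0.07 [175.8 159.2] [182.6 250.2]
-0.3 0.13 [167.  147.5] [179.8 255.7]
-0.2 0.07 [177.7 158. ] [182.4 247.8]
-0.2 0.13 [170.7 145.1] [179.4 251.2]
```

View pics/top3.png

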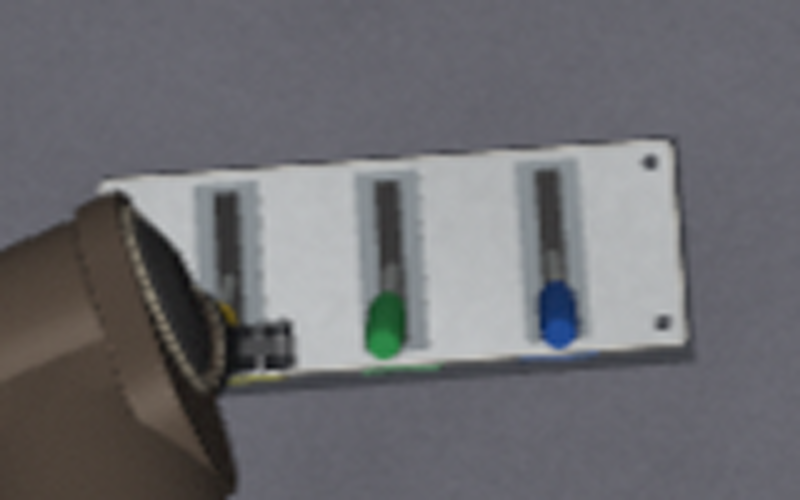

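```bash
python3 - <<'E'
from h import *
f=grab("wrist"); save(f,"wrist3"); print(proj(f,ctrl.state()["ee_pos"]), f["origin"],f["R0"])
for th in(-.5,-.4,-.3):
  print([proj(f,W((r*np.sin(th),y,.09+r*np.cos(th)))).round(0).tolist() for r in(.07,.13) for y in (.1,0)])
E
```

```text
[259.27012737 222.43244792] [0.38336294 0.17598831 0.36833046] [ 2.86250439e+00 -8.62369670e-05  1.65602422e+00]
[[261.0, 227.0], [140.0, 227.0], [261.0, 216.0], [100.0, 217.0]]
[[261.0, 235.0], [140.0, 235.0], [261.0, 237.0], [98.0, 238.0]]
[[261.0, 244.0], [139.0, 244.0], [261.0, 259.0], [97.0, 259.0]]
```

View pics/wrist3.png

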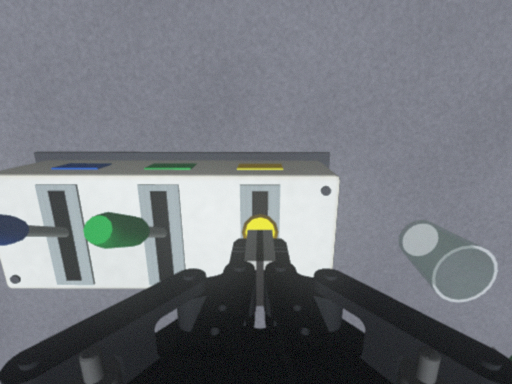

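```bash
python3 - <<'E'
from h import *
f=grab("side");w=grab("wrist")
for P,o in(([.3749,.1766,.1683],(138,161)),([.4152,.1824,.1996],(148,150)),([.4539,.182,.1927],(162,146))):
    print(o,[proj(f,np.array(P)+[0,0,d]).round(1).tolist() for d in(0,.013,.02,.03)])
st=ctrl.state();R=Ro.from_euler("xyz",st["eef_rot"])
for d in(0,.013,.02,.03):
    print(d,[proj(w,st["ee_pos"]+R.apply([x,0,-d])).round(0).tolist() for x in(.011,0,-.011)])
im=cv2.imread("pics/side1.png")[120:190,90:190]; cv2.imwrite("pics/z.png",cv2.resize(im,None,fx=7,fy=7,interpolation=cv2.INTER_CUBIC))
E
```

```text
(138, 161) [[140.2, 170.7], [139.2, 167.6], [138.6, 165.9], [137.7, 163.5]]
(148, 150) [[150.7, 157.3], [149.7, 154.1], [149.2, 152.3], [148.4, 149.7]]
(162, 146) [[164.0, 154.9], [163.1, 151.6], [162.7, 149.9], [162.0, 147.3]]
0 [[259.0, 207.0], [259.0, 223.0], [259.0, 238.0]]
0.013 [[259.0, 214.0], [259.0, 230.0], [259.0, 246.0]]
0.02 [[259.0, 218.0], [259.0, 235.0], [259.0, 251.0]]
0.03 [[259.0, 224.0], [259.0, 242.0], [259.0, 260.0]]
```

View pics/z.png

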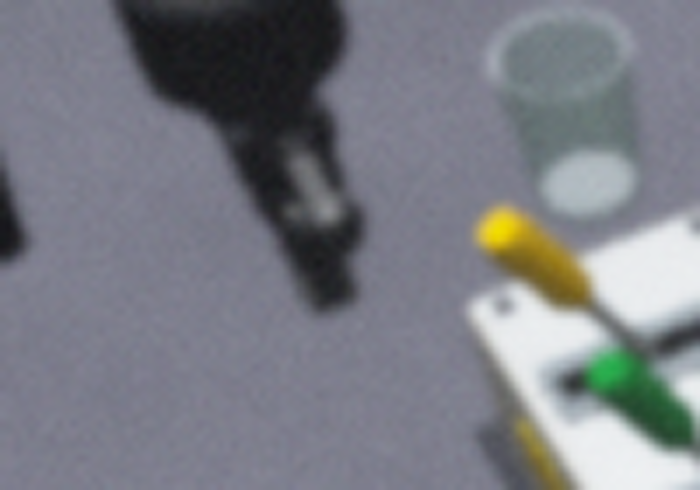

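Call:
apply_moves:
  targets:
    - [[30,0,-3,0,0,0],[60,0,-3,0,0,0],[75,1,15,0,0,0],[75,1,35,0,0,0],[75,1,35,0,0,0]]

```text
time: 5.3
ee_pos: [0.376, 0.1756, 0.1552]
eef_rot: [-3.14, -0.003, -3.055]
force: [-0.4, -0.1, 0.2]
width: 0.0004
```

```bash
python3 s.py -.08 .1 .16; python3 - <<'E'
from h import *
f=grab("side"); k=f["color"][120:200,90:210,::-1]; cv2.imwrite("pics/side4.png",cv2.resize(k,None,fx=6,fy=6,interpolation=cv2.INTER_CUBIC)); print(proj(f,ctrl.state()["ee_pos"]))
E
```

```text
shift [-50.8   0.6  -5. ] rot [-0.002 -0.003 -0.002] now box [-0.1308  0.0995  0.1552] t 5.3
[-0.43 -0.08  0.2 ]
[142.0582776  173.32705116]
```

View pics/side4.png

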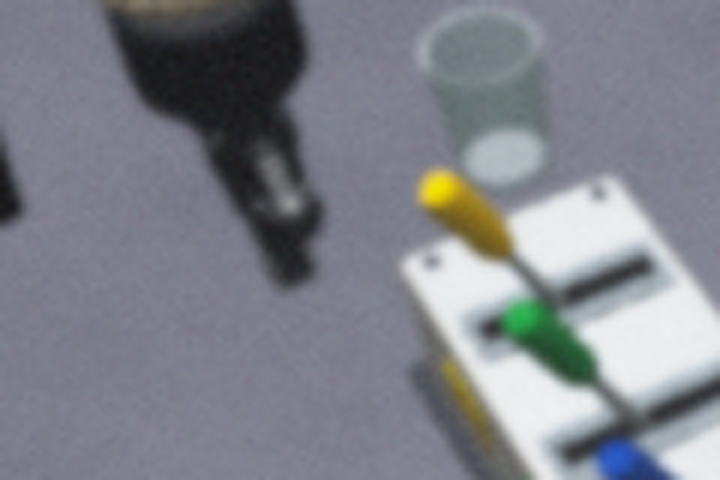

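Call:
apply_moves:
  targets:
    - [[-25,0,-3,0,0,0],[-42,0,-3,0,0,0],[-48,0,-3,0,0,0],[-53,0,-3,0,0,0],[-58,0,-3,0,0,0],[-62,0,-3,0,0,0],[-62,0,-3,0,0,0]]

```text
time: 5.93
ee_pos: [0.44, 0.1817, 0.1604]
eef_rot: [-3.141, -0.001, -3.056]
force: [-1.3, -0.2, 1.5]
width: -0.0001
```

```bash
python3 s.py -.06 .1 .16; python3 - <<'E'
from h import *
f=grab("side"); k=f["color"][120:200,90:210,::-1]; cv2.imwrite("pics/side5.png",cv2.resize(k,None,fx=6,fy=6,interpolation=cv2.INTER_CUBIC)); print(proj(f,ctrl.state()["ee_pos"]))
E
```

```text
shift [-6.5  0.1  0.4] rot [-0.    -0.001 -0.003] now box [-0.0665  0.0999  0.1604] t 5.93
[-1.34 -0.11  1.5 ]
[161.62608102 164.19011227]
```

View pics/side5.png

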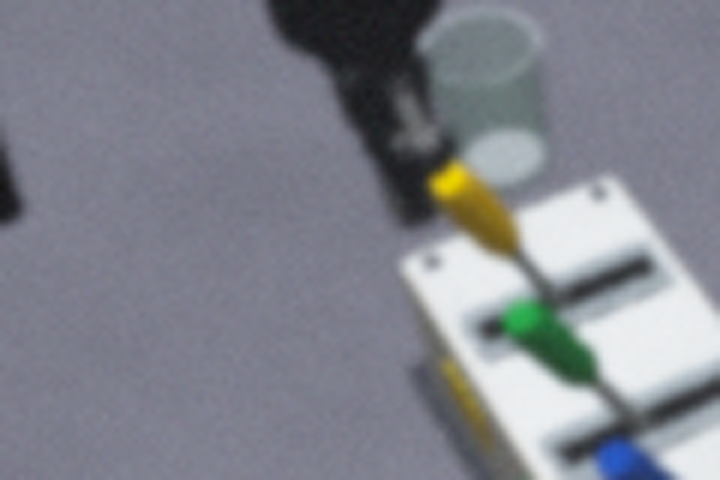

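Call:
apply_moves:
  targets:
    - [[-4,0,-2,0,0,0],[-8,0,-4,0,0,0],[-12,0,-6,0,0,0],[-16,0,-8,0,0,0],[-20,0,-9,0,0,0]]

```text
time: 6.4
ee_pos: [0.4584, 0.1832, 0.1689]
eef_rot: [-3.141, -0.004, -3.056]
force: [-11.1, -0.5, 0.6]
width: -0.0
```

```bash
python3 s.py -.06 .1 .16; python3 - <<'E'
from h import *
f=grab("side"); k=f["color"][120:200,90:210,::-1]; cv2.imwrite("pics/side6.png",cv2.resize(k,None,fx=6,fy=6,interpolation=cv2.INTER_CUBIC)); print(proj(f,ctrl.state()["ee_pos"]))
E
```

```text
shift [12.   0.1  8.9] rot [-0.001 -0.004 -0.002] now box [-0.048   0.0998  0.1689] t 6.4
[-11.1    0.52   0.64]
[166.93383079 159.77713559]
```

View pics/side6.png

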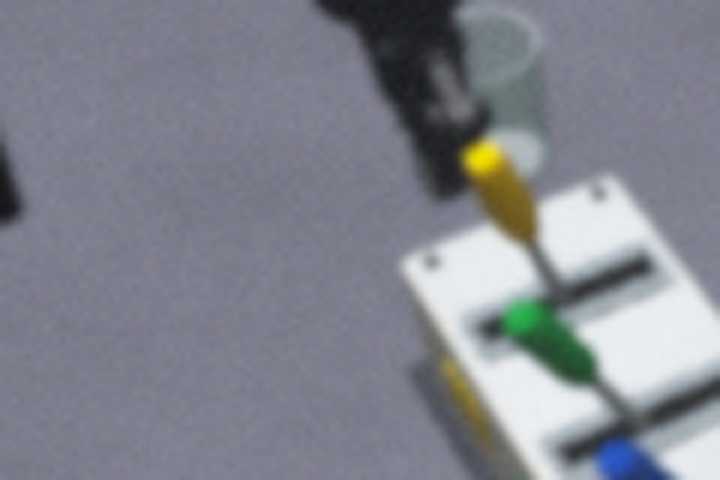

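Call:
apply_moves:
  targets:
    - [[15,0,0,0,0,0],[50,0,0,0,0,0],[70,-20,5,0,0,0],[70,-55,9,0,0,0],[70,-90,9,0,0,0],[70,-100,9,0,0,0],[45,-100,9,0,0,0],[35,-100,9,0,0,0]]

```text
time: 7.12
ee_pos: [0.4373, 0.0805, 0.1616]
eef_rot: [3.141, 0.005, -3.058]
force: [0.8, 0.6, 0.3]
width: -0.0001
```

Call:
apply_moves:
  targets:
    - [[-5,0,0,0,0,0],[-10,0,0,0,0,0],[-14,0,0,0,0,0],[-18,0,0,0,0,0],[-22,0,-2,0,0,0],[-26,0,-5,0,0,0],[-30,0,-7,0,0,0],[-32,0,-9,0,0,0]]

```text
time: 7.78
ee_pos: [0.4662, 0.0837, 0.1696]
eef_rot: [3.142, 0.0, -3.056]
force: [-2.1, 0.5, -1.5]
width: 0.0001
```

```bash
python3 s.py -.048 0 .169
```

```text
shift [-1.  -0.   0.6] rot [ 0.     0.    -0.003] now box [-4.900e-02  1.000e-04  1.696e-01] t 7.78
[-2.08  0.73 -1.47]
```

Call:
apply_moves:
  targets:
    - [[-3,0,-1,0,0,0],[-6,0,-2,0,0,0],[-9,0,-3,0,0,0]]

```text
time: 8.03
ee_pos: [0.4748, 0.0844, 0.1725]
eef_rot: [3.141, -0.0, -3.056]
force: [-2.6, -0.1, -1.2]
width: 0.0004
```

```bash
python3 s.py -.03 0 .175;  python3 - <<'E'
from h import *
f=grab("side"); k=f["color"][120:220,90:230,::-1]; cv2.imwrite("pics/side7.png",cv2.resize(k,None,fx=5,fy=5,interpolation=cv2.INTER_CUBIC))
E
```

```text
shift [-10.3   0.1  -2.5] rot [ 0.    -0.    -0.003] now box [-4.030e-02 -1.000e-04  1.725e-01] t 8.03
[-2.62  0.14 -1.24]
```

View pics/side7.png

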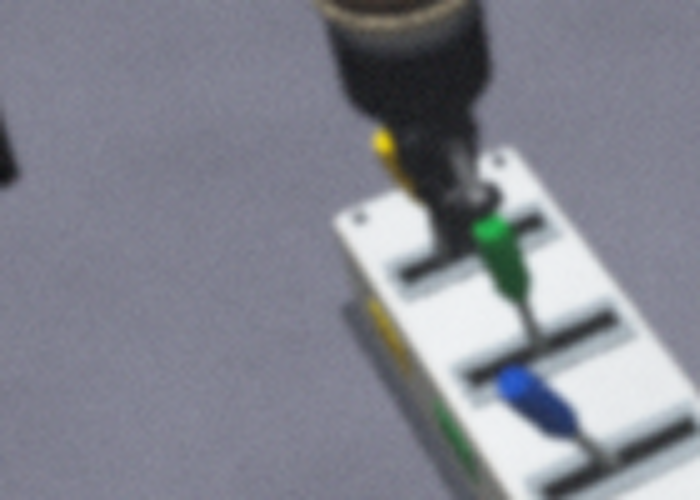

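Call:
apply_moves:
  targets:
    - [[-6,0,-1,0,0,0],[-12,0,-2,0,0,0],[-18,0,-2,0,0,0],[-24,0,-2,0,0,0],[-30,0,-1,0,0,0],[-36,0,0,0,0,0],[-42,0,2,0,0,0],[-48,0,3,0,0,0]]

```text
time: 8.75
ee_pos: [0.5228, 0.0884, 0.169]
eef_rot: [-3.141, -0.001, -3.056]
force: [-1.9, 0.1, 2.1]
width: 0.0002
```

Call:
apply_moves:
  targets:
    - [[-4,0,1,0,0,0],[-8,0,2,0,0,0],[-12,0,2,0,0,0],[-14,0,3,0,0,0],[-14,0,3,0,0,0]]

```text
time: 9.17
ee_pos: [0.5368, 0.0896, 0.1661]
eef_rot: [-3.141, 0.0, -3.056]
force: [-0.4, 0.9, 0.5]
width: 0.0001
```

```bash
python3 s.py .036 0 .165;  python3 - <<'E'
from h import *
f=grab("side"); k=f["color"][120:220,90:230,::-1]; cv2.imwrite("pics/side8.png",cv2.resize(k,None,fx=5,fy=5,interpolation=cv2.INTER_CUBIC))
E
```

```text
shift [-14.2   0.4   1.1] rot [-0.     0.    -0.003] now box [ 0.0218 -0.0004  0.1661] t 9.17
[-0.28  0.89  0.52]
```

View pics/side8.png

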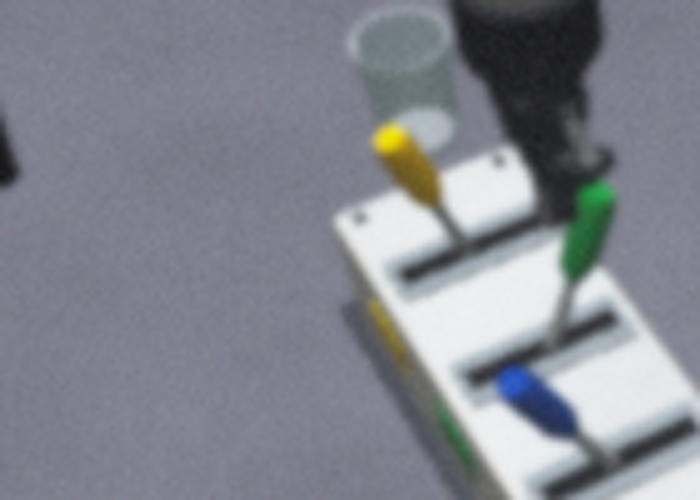

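Call:
apply_moves:
  targets:
    - [[-3,0,0,0,0,0],[-6,0,0,0,0,0],[-8,0,1,0,0,0],[-10,0,1,0,0,0],[-12,0,1,0,0,0]]

```text
time: 9.63
ee_pos: [0.5483, 0.0907, 0.1652]
eef_rot: [3.142, -0.0, -3.056]
force: [-2.6, 0.1, 0.6]
width: -0.0002
```

Call:
apply_moves:
  targets:
    - [[-2,0,0,0,0,0],[-4,0,0,0,0,0]]

```text
time: 9.8
ee_pos: [0.5513, 0.0909, 0.1652]
eef_rot: [3.142, -0.003, -3.056]
force: [-11.0, -2.1, 6.2]
width: -0.0003
```

```bash
python3 s.py .036 0 .165;  python3 - <<'E'
from h import *
f=grab("side"); k=f["color"][120:220,90:230,::-1]; cv2.imwrite("pics/side9.png",cv2.resize(k,None,fx=5,fy=5,interpolation=cv2.INTER_CUBIC))
for th in(.3,.4,.5): print(th,[proj(f,W((r*np.sin(th),0,.09+r*np.cos(th)))).round(1).tolist() for r in(.07,.13)])
E
```

```text
shift [0.4 0.3 0.2] rot [ 0.    -0.003 -0.003] now box [ 0.0364 -0.0003  0.1652] t 9.8
[-11.18  -1.17   6.15]
0.3 [[202.9, 174.0], [206.3, 157.8]]
0.4 [[205.0, 173.7], [210.3, 157.3]]
0.5 [[207.0, 173.6], [214.0, 157.2]]
```

View pics/side9.png

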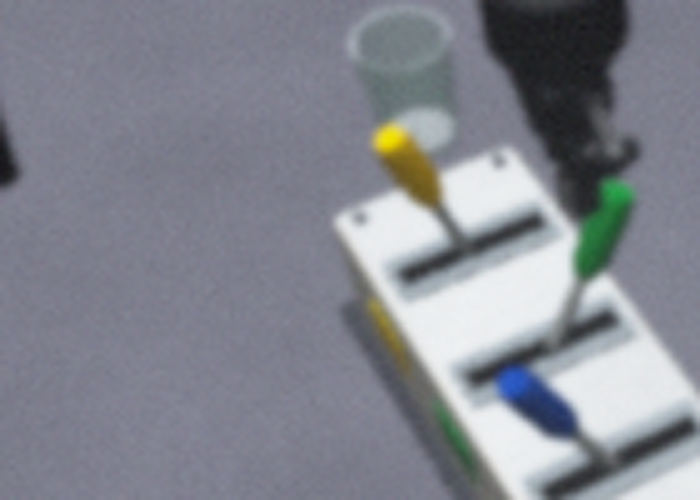

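Call:
apply_moves:
  targets:
    - [[10,0,-2,0,0,0],[45,0,0,0,0,0],[85,0,4,0,0,0],[125,0,4,0,0,0],[145,-20,4,0,0,0],[145,-60,4,0,0,0],[145,-100,4,0,0,0],[120,-100,4,0,0,0]]

```text
time: 10.52
ee_pos: [0.4386, -0.0262, 0.1624]
eef_rot: [-3.141, 0.001, -3.064]
force: [0.1, -0.5, 0.9]
width: 0.0002
```

```bash
python3 s.py -.08 -.1 .162
```

```text
shift [-6.1  7.1  0.4] rot [-0.001  0.001 -0.01 ] now box [-0.0861 -0.107   0.1624] t 10.52
[ 0.1  -0.48  0.91]
```

Call:
apply_moves:
  targets:
    - [[-3,0,0,0,0,0],[-6,0,0,0,0,0]]

```text
time: 10.68
ee_pos: [0.4484, -0.0189, 0.1619]
eef_rot: [-3.141, 0.002, -3.058]
force: [0.1, -0.2, -0.3]
width: -0.0001
```

```bash
python3 s.py -.08 -.1 .162
```

```text
shift [ 4.3  0.7 -0.1] rot [-0.     0.002 -0.004] now box [-0.0757 -0.1007  0.1619] t 10.68
[ 0.13 -0.18 -0.32]
```

Good. Push to about -0.048 where a block would show.

Call:
apply_moves:
  targets:
    - [[-4,0,0,0,0,0],[-8,0,0,0,0,0],[-12,0,0,0,0,0],[-16,0,-2,0,0,0],[-20,0,-5,0,0,0],[-23,0,-6,0,0,0],[-26,0,-7,0,0,0]]

```text
time: 11.27
ee_pos: [0.472, -0.0159, 0.168]
eef_rot: [3.141, -0.003, -3.056]
force: [-8.1, 0.7, 1.2]
width: 0.0001
```

```bash
python3 s.py -.048 -.1 .169
```

```text
shift [-4.  -0.3 -1. ] rot [ 0.    -0.003 -0.002] now box [-0.052  -0.0997  0.168 ] t 11.27
[-7.99  1.42  1.25]
```

Call:
apply_moves:
  targets:
    - [[15,0,0,0,0,0],[50,0,0,0,0,0],[70,30,2,0,0,0],[70,70,4,0,0,0],[70,110,6,0,0,0],[70,150,6,0,0,0],[70,190,6,0,0,0],[70,200,6,0,0,0]]

```text
time: 11.93
ee_pos: [0.3865, 0.1841, 0.1631]
eef_rot: [3.138, 0.003, -3.05]
force: [0.6, 1.2, 0.1]
width: 0.0
```

Call:
apply_moves:
  targets:
    - [[-25,0,0,0,0,0],[-45,0,0,0,0,0],[-55,0,0,0,0,0],[-60,0,0,0,0,0],[-64,0,-2,0,0,0],[-68,0,-4,0,0,0],[-71,0,-6,0,0,0]]

```text
time: 12.52
ee_pos: [0.4563, 0.1828, 0.1683]
eef_rot: [-3.141, -0.002, -3.057]
force: [-2.0, 0.2, -1.5]
width: -0.0002
```

```bash
python3 s.py -.048 .1 .169
```

```text
shift [-2.2  0.4 -0.7] rot [-0.    -0.002 -0.003] now box [-0.0502  0.0996  0.1683] t 12.52
[-1.97  0.41 -1.49]
```

Free so far (it read 11 N at nearly the same place before). Continue.

Call:
apply_moves:
  targets:
    - [[-3,0,-1,0,0,0],[-6,0,-2,0,0,0],[-9,0,-3,0,0,0]]

```text
time: 12.77
ee_pos: [0.4659, 0.1839, 0.1715]
eef_rot: [3.142, -0.0, -3.056]
force: [-2.4, -0.3, -1.6]
width: 0.0003
```

Call:
apply_moves:
  targets:
    - [[-6,0,-1,0,0,0],[-12,0,-2,0,0,0],[-18,0,-2,0,0,0],[-24,0,-2,0,0,0],[-30,0,-1,0,0,0],[-36,0,0,0,0,0],[-42,0,2,0,0,0],[-48,0,3,0,0,0]]

```text
time: 13.43
ee_pos: [0.5143, 0.1882, 0.168]
eef_rot: [3.142, -0.0, -3.056]
force: [-2.3, -0.7, 1.9]
width: -0.0
```

Call:
apply_moves:
  targets:
    - [[-4,0,1,0,0,0],[-8,0,2,0,0,0],[-12,0,3,0,0,0],[-16,0,4,0,0,0],[-20,0,5,0,0,0]]

```text
time: 13.85
ee_pos: [0.534, 0.1897, 0.1631]
eef_rot: [-3.142, -0.0, -3.056]
force: [-2.1, -0.8, 0.5]
width: 0.0002
```

```bash
python3 s.py .036 .1 .165
```

```text
shift [-8.2  0.3 -1.9] rot [-0.    -0.    -0.003] now box [0.0278 0.0997 0.1631] t 13.85
[-2.18 -0.62  0.54]
```

Call:
apply_moves:
  targets:
    - [[-2,0,-1,0,0,0],[-4,0,-2,0,0,0],[-6,0,-2,0,0,0]]

```text
time: 14.1
ee_pos: [0.5397, 0.1901, 0.1653]
eef_rot: [-3.141, -0.001, -3.056]
force: [-2.2, -0.5, 1.2]
width: -0.0002
```

Call:
apply_moves:
  targets:
    - [[-1,0,0,0,0,0],[-2,0,0,0,0,0]]

```text
time: 14.27
ee_pos: [0.542, 0.1904, 0.1654]
eef_rot: [3.142, 0.0, -3.056]
force: [-1.9, -0.0, -0.0]
width: 0.0
```

```bash
python3 s.py .0364 .1 .165
```

```text
shift [-0.6  0.4  0.4] rot [ 0.     0.    -0.003] now box [0.0358 0.0996 0.1654] t 14.27
[-1.92  0.13 -0.04]
```

Call:
apply_moves:
  targets:
    - [[-1,0,0,0,0,0],[-2,0,0,0,0,0]]

```text
time: 14.43
ee_pos: [0.5429, 0.1905, 0.1653]
eef_rot: [-3.141, -0.002, -3.056]
force: [-8.4, -1.5, 4.0]
width: 0.0001
```

```bash
python3 s.py .0364 .1 .165
```

```text
shift [0.4 0.4 0.3] rot [-0.    -0.002 -0.003] now box [0.0368 0.0996 0.1653] t 14.43
[-8.52 -0.73  4.03]
```

Call:
apply_moves:
  targets:
    - [[10,0,-2,0,0,0],[45,0,0,0,0,0],[85,0,4,0,0,0],[125,0,4,0,0,0],[155,-20,4,0,0,0],[160,-60,4,0,0,0],[160,-100,4,0,0,0],[160,-140,4,0,0,0]]

```text
time: 15.1
ee_pos: [0.3961, 0.0366, 0.1621]
eef_rot: [3.14, 0.003, -3.054]
force: [0.9, -0.1, -0.1]
width: 0.0002
```

```bash
python3 s.py -.08 -.1 .162
```

```text
shift [-43.  -59.2   0.2] rot [ 0.001  0.003 -0.   ] now box [-0.1229 -0.0408  0.1621] t 15.1
[ 0.84 -0.2  -0.12]
```

Call:
apply_moves:
  targets:
    - [[0,-35,0,0,0,0],[0,-60,0,0,0,0],[-25,-60,0,0,0,0],[-45,-60,0,0,0,0],[-55,-60,0,0,0,0],[-62,-60,-2,0,0,0],[-67,-60,-4,0,0,0],[-71,-60,-6,0,0,0]]

```text
time: 15.77
ee_pos: [0.4712, -0.0161, 0.1672]
eef_rot: [-3.142, -0.002, -3.056]
force: [-2.2, -0.2, -1.4]
width: 0.0001
```

```bash
python3 s.py -.048 -.1 .169
```

```text
shift [-4.8 -0.1 -1.9] rot [ 0.    -0.002 -0.002] now box [-0.0528 -0.0999  0.1672] t 15.77
[-2.24  0.03 -1.44]
```

Free now.

Call:
apply_moves:
  targets:
    - [[-3,0,-1,0,0,0],[-6,0,-2,0,0,0],[-9,0,-3,0,0,0],[-12,0,-5,0,0,0]]

```text
time: 16.1
ee_pos: [0.4838, -0.0151, 0.1723]
eef_rot: [3.141, -0.001, -3.056]
force: [-2.1, 0.5, -0.5]
width: 0.0001
```

Call:
apply_moves:
  targets:
    - [[-6,0,-1,0,0,0],[-12,0,-2,0,0,0],[-18,0,-2,0,0,0],[-24,0,-2,0,0,0],[-30,0,-1,0,0,0],[-36,0,0,0,0,0],[-42,0,2,0,0,0],[-48,0,3,0,0,0]]

```text
time: 16.77
ee_pos: [0.5325, -0.0112, 0.1689]
eef_rot: [-3.141, -0.0, -3.056]
force: [-1.4, -0.8, 2.2]
width: 0.0
```

Call:
apply_moves:
  targets:
    - [[-4,0,1,0,0,0],[-8,0,2,0,0,0],[-12,0,3,0,0,0],[-16,0,4,0,0,0],[-20,0,4,0,0,0],[-23,0,4,0,0,0]]

```text
time: 17.27
ee_pos: [0.5546, -0.0091, 0.1648]
eef_rot: [3.142, -0.001, -3.056]
force: [-3.0, 1.0, -1.6]
width: -0.0002
```

```bash
python3 s.py .036 -.1 .165
```

```text
shift [-5.1  0.2 -0.2] rot [ 0.    -0.001 -0.003] now box [ 0.0309 -0.1002  0.1648] t 17.27
[-2.91  1.23 -1.63]
```

Call:
apply_moves:
  targets:
    - [[-2,0,0,0,0,0],[-4,0,0,0,0,0]]

```text
time: 17.43
ee_pos: [0.5589, -0.0088, 0.1652]
eef_rot: [3.141, -0.0, -3.056]
force: [-3.1, -0.3, 0.3]
width: -0.0
```

Call:
apply_moves:
  targets:
    - [[-1,0,0,0,0,0],[-2,0,0,0,0,0]]

```text
time: 17.6
ee_pos: [0.5594, -0.0087, 0.1651]
eef_rot: [3.141, -0.003, -3.056]
force: [-10.3, -0.6, 4.7]
width: 0.0002
```

At the stop. Retreat and check.

Call:
apply_moves:
  targets:
    - [[10,0,-2,0,0,0],[45,0,-5,0,0,0],[85,0,-10,0,0,0],[125,0,-20,0,0,0],[165,0,-30,0,0,0],[200,0,-40,0,0,0],[200,0,-40,0,0,0]]

```text
time: 18.18
ee_pos: [0.357, -0.0265, 0.2068]
eef_rot: [3.138, 0.003, -3.058]
force: [0.7, 0.1, -0.3]
width: -0.0003
```

```bash
python3 - <<'E'
from h import *
f=grab("side");t=grab("top")
a=cv2.resize(f["color"][110:250,100:260,::-1],(480,420),interpolation=cv2.INTER_CUBIC);b=cv2.resize(t["color"][190:290,100:300,::-1],(320*2//2,160),interpolation=cv2.INTER_CUBIC)
for n,fr in(("side",f),("top",t)):
  for y in(.1,0,-.1): print(n,y,[proj(fr,W((.1*np.sin(th),y,.09+.1*np.cos(th)))).round(1).tolist() for th in(.4,.5)])
  H=cv2.cvtColor(fr["color"],cv2.COLOR_RGB2HSV)
  for nm,lo,hi in(("y",18,35),("g",50,85),("b",100,125)):
    m=((H[...,0]>=lo)&(H[...,0]<=hi)&(H[...,1]>120)); w=(215,255,170,280) if n=="top" else (130,200,180,250)
    yy,xx=np.nonzero(m[w[0]:w[1],w[2]:w[3]]); print(nm,len(xx),xx.mean()+w[2],yy.mean()+w[0])
o=np.zeros((420,800,3),np.uint8);o[:,:480]=a;o[:160,480:]=b;cv2.imwrite("pics/end.png",o);print(ctrl.state()["force"],ctrl.state()["ee_pos"])
E
```

```text
side 0.1 [[192.3, 146.0], [195.1, 145.9]]
side 0 [[207.6, 165.6], [210.5, 165.5]]
side -0.1 [[224.6, 187.5], [227.5, 187.2]]
y 120 194.775 145.175
g 97 210.2680412371134 164.48453608247422
b 123 227.2032520325203 186.47154471544715
top 0.1 [[180.2, 229.3], [180.3, 226.4]]
top 0 [[214.4, 226.7], [214.4, 223.8]]
top -0.1 [[248.5, 224.1], [248.3, 221.2]]
y 102 180.87254901960785 226.26470588235293
g 95 214.8 223.53684210526316
b 96 248.94791666666669 221.57291666666666
[-0.4971256  -1.19950174 -0.51219277] [ 0.36182093 -0.02539816  0.20666108]
```

View pics/end.png

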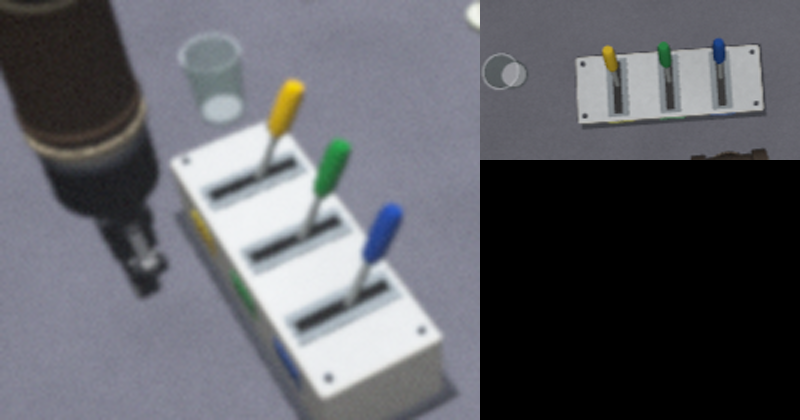

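All three levers match the 1.0 position in both cameras, and the arm is clear.

```bash
python3 -c "
from bench import ctrl
print(ctrl.hand_in())"
```

```text
the job is handed in; nothing more can be done
None
```

All three levers are thrown over to the side away from the robot and sit at their end stops. I handed the job in at about 18 s.

**Order found:** green, then yellow, then blue. Yellow stopped early on the first try at about 11 N at the fingers, near the top of the grip (about 14 N referred to mid-grip). Blue stopped early at about 8 N. I left each and came back to it once it was free.

**Last checks:**
- Each lever moved at about 2–3 N, then met a firm stop at 9–13 N.
- In both the side and top pictures, the grips lie within about 1 px of where 1.0 rad puts them.
- The gripper is clear of everything, and the last force reading was at noise level.
- The arm did not go near the beaker, calculator or paper roll. Only the beaker is in my last close-up, where it stands as before.

**What went wrong or disagreed:**
- **First push on yellow:** the tool caught the top of the lever and pressed along its axis with about 36 N, mostly upward. That is above the 15 N limit you set, though it was not in the throwing direction. The lever barely turned, and I backed off at once.
- **Finger position:** the cameras showed the closed fingertips 20–30 mm short of the reported TCP. I lowered the approach to allow for this and did not find the cause.

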